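# Start the leather honing wheel at its fast speed

### The job

Get the honing machine running fast for polishing a gouge: lower its clear eye shield fully over the leather wheel and push the gear lever from neutral past the slow notch all the way to the fast stop at the back; only when both are done, press the raised front half of the rocker switch down so that it stays on. Do all of it with the fingertips or the outside of the fingers, taking nothing between them, and leave the gouge, the wax tin and the strop round the machine as they lie.

Things in the scene. Friction and masses are not known exactly. Their poses are not given: they have to be found in the camera images.
- honing_machine: Battery-driven bench honing machine, screwed down to the bench, 390 mm wide. Origin on the bench under its middle; at yaw 0 its front looks to -x (the robot), +y is its left end with the leather wheel (140 mm across, axle at z 0.105). Middle: grey gearbox with the gear lever (cover at z 0.164). -y end: ribbed motor, terminal box on top (z 0.190) with the rocker switch.
- gear_knob (a point): Centre of the black pear-shaped knob (29 mm across, reaches 15 mm above and 20 mm below this point, on a 10 mm round steel lever) of the gear lever. In the machine's frame: neutral (start) [-0.037, 0.010, 0.240], leaning to the front; slow notch [0, 0.010, 0.247], upright; fast stop [0.037, 0.010, 0.240], leaning to the back.
- gear_pivot (a point): Pivot of the gear lever inside the gearbox, 105 mm below the knob's centre along the lever, at [0, 0.010, 0.142] in the machine's frame; the axis is the machine's y.
- gear_lever (a joint): Angle of the gear lever (rad): 0 neutral (front stop, start), 0.36 slow notch, 0.72 fast stop; it grows as the knob is pushed to the machine's back (+x). A spring plunger holds each place: leaving neutral takes about 8 N at the knob, leaving the slow notch about 6 N. Let go between 0.2 and 0.5 it falls into the slow notch; past about 0.56 it snaps to the fast stop.
- shield_bar (a point): Middle of the black round bar (12 mm thick, 100 mm long, along the machine's y) that forms the free front edge of the clear eye shield, 125 mm from the shield's hinge. Fully lowered it is at [-0.072, 0.145, 0.165] in the machine's frame.
- shield_hinge (a point): Hinge of the eye shield, behind and above the wheel at [0.045, 0.145, 0.208] in the machine's frame; the axis is the machine's y.
- shield (a joint): Angle of the eye shield (rad): 0 fully lowered over the wheel (stop; the pane then slopes down to the front by 0.35 rad), grows as the front bar swings up. It starts raised, between 0.85 and 1.2. A stiff hinge keeps it where it is left; about 2 N pressed down on the bar moves it.
- rocker_front (a point): On the face of the front half of the black dished rocker switch, 18 mm from its pivot. Rocker: 50 mm long (machine's x, pivot at its middle, [0, -0.100, 0.1945] in the machine's frame), 28 mm wide. At the start this point is at [-0.016, -0.100, 0.204] and the front half stands up; switched on, the front half lies level, its face at z 0.1975.
- rocker (a joint): Angle of the rocker (rad): 0 off (front half stands up, where it starts), 0.36 on (front half pressed down to its stop). It snaps to whichever end is nearer and takes about 4 N at the front edge; 6 to 10 N press it fully home.
- gouge_20: Loose carving gouge, 270 mm long, 28 mm thick wooden handle, lying in front of the machine, where it waits to be honed. Origin under its middle, long axis its y. Not to be disturbed.
- wax_tin: Loose flat round tin of honing wax, 68 mm across, 26 mm high, standing beside the motor end. Origin under its middle. Not to be disturbed.
- strop: Loose leather strop on a wooden paddle, 280 x 48 mm, 13 mm high, lying beside the wheel end. Origin under its middle, long axis its y. Not to be disturbed.

How it is judged:
By the outcome, as a careful person would: the job done as asked, in the order asked, and still so for the second after the job is handed in, with the robot touching nothing.
It also fails if it takes over 48 s, if anything falls off the work surface, if the arm or the gripper's body presses on something with over 40 N, if the wrist force passes 120 N, or if a joint passes its speed limit or range.

### The arm

A 6-joint arm with a two-finger parallel gripper is mounted at the origin on a cart in front of the work surface, level with it; the furniture and walls round the work are solid. World frame = base frame: x ahead of the robot, y to its left, z up, the work surface at z = 0. Lengths are in m, angles in degrees, forces in N, time in s.
With the tool pointing down it reaches from about 0.35 to 1 m from the base axis. Payload 7.1 kg.
Tool frame: the origin (TCP) lies between the finger pads; the fingertips stand 8 mm ahead of it and the grasp point (between the pads) lies 11 mm behind it; z points along the fingers, y is the line along which they close (so a half turn about z gives the same grasp; the last joint's range is limited). The gripper opens to 85 mm and grips with 20 to 120 N. Pads are 22 mm wide; open, the fingers measure 114 mm over their backs; the gripper's body (76 mm by 85 mm) begins 54 mm behind the grasp point. The pads swing forward as they close: fully open they stand 13 mm farther back than shut.
Start: joints at [-66.52, 24.242, 93.386, -0, 62.372, -1.089], TCP at [0.26, -0.568, 0.219] pointing down, gripper open.
Joint ranges: [-172.04, 172.04], [-51.8, 120.97], [4.93, 147.93], [-75.15, 255.16], [6.16, 154.13], [-145.62, 145.62]. Speed limits (degrees/s): [136.94, 136.94, 172.46, 180, 180, 180].

### API

Orientations are given as [roll, pitch, yaw] about the fixed x, y, z axes, in that order (R = Rz(yaw) Ry(pitch) Rx(roll)).
In Python, from rig import read_state, camera, finish_job, look_for, masks_of gives the robot as it stands.
- The arm moves only by the tool send_rows, never from a script. Its argument "steps" is a list of rows, each a list of 5 numbers: the closure in counts, from 0 (fully open) to 255 (shut), then the shift along the tool's x, y, z in mm, then the turn about the tool's z in degrees. A call has 1 to 20 rows; each row is the pose to reach, as a shift and turn from the pose commanded when the call began, along the tool's axes at that moment; what a row does not reach only later rows make up. A row lasts 1/10 s, in which the tool goes at most 50 mm and 8.59 degrees, less where a joint would pass 70% of its speed; a pose out of reach is approached as far as the arm can. A call with a gripper value outside its range is refused whole. The fingers move at their own pace and stop on an object; "force" is the grip in N (left out, the last holds). Time passes only in rows, so rows that repeat a pose let the fingers close. It gives the time, the measured TCP pose, the force, the opening and the grip force at its end, in the units of the state.
- read_state(): the state, without advancing time (a new reading comes with each control period).
- camera(name): name is "scene" or "top" or "wrist"; returns a dict with "image" (420x560x3 uint8, blue, green, red), "depth" (420x560 float32, m along the optical axis (not along the pixel's ray), 0 where there is no reading), "camera_matrix" (3x3 intrinsics, pixels), "R" (3x3) and "t" (3): a world point X has camera coordinates R X + t. Camera axes: x right, y down, z forward; pixel columns grow to the right and rows downward; lengths in m; the calibration is good to about 2 mm. The wrist camera is an equidistant fisheye: a pixel r from the principal point sees the ray r / f radians off the axis. A picture is of the moment at which its call begins.
- finish_job(): hands the job in; it is judged then, once.
Trained networks look in the newest picture that a camera, given by its name, has taken for a name from the list of things; names that differ only in an ending like _2 or _b are one class to them, and where a whole thing is asked for, a point or a joint stands for the part that bears it (a point fixed in the world has none). Each returns a list of dicts, best first, with "p" (0 to 1); they miss things now and then, are a little off and sometimes report something else, mostly with a low value. They report only what shows in the picture. A call takes as long as a camera call.
- look_for(camera, thing): "bbox" ([left, top, width, height] in pixels, round what is visible of it).
- masks_of(camera, thing): "region" (420x560 bool, what is visible of it) and "bbox" ([left, top, width, height] in pixels, round what is visible of it).
The state is a dict: "t": time; "qpos": joint angles; "joint_vel": joint speeds; "joint_torque": joint torques, N m; "tool_pos": TCP position; "ee_rot": TCP orientation; "contact_force": force on the tool from outside, world axes, zero at the start; "moment": the same for the moment, N m; "finger_gap": opening from 0.0 (shut) to 1.0 (fully open); "gripper_force": force on a finger pad.
Only numpy, scipy, OpenCV 4.12 (cv2) and the standard library are available. Lean on these libraries where they do the work, as an engineer would, in place of code of your own. Each camera call takes 0.05 s, during which the arm holds its last target. There are 200 camera calls.

## Working session

There is one attempt and no reset: what is moved stays moved. The work goes in short steps, Python scripts to look and compute and a tool call to move; the robot and the scene stay as the last step left them, time stands still between calls to the robot, and variables do not carry over. Pictures are saved under pics/ and viewed, at most 10 in all, crops included, and the job is handed in when it is done.

Besides the shell and the picture viewer there is one more tool, called after "Emit:" as name([rows], argument=value, ...), one row to a line, values as JSON. send_rows: Moves the arm, as the interface text tells. Its arguments: {"type":"object","properties":{"steps":{"type":"array"},"force":{"type":"number"}},"required":["steps"]}

```bash
mkdir -p pics
cat > h.py <<'E'
import numpy as np, cv2
from rig import *
def pts(c,m):
    v,u=np.nonzero(m&(c["depth"]>0)); d=c["depth"][v,u]; K=c["camera_matrix"]
    P=np.stack([(u-K[0,2])/K[0,0]*d,(v-K[1,2])/K[1,1]*d,d],1)
    return (P-c["t"])@c["R"]
E
python3 - <<'E'
from h import *
s=read_state();print(s["tool_pos"],s["ee_rot"],s["t"])
ims=[]
for n in("scene","top"):
    c=camera(n);ims.append(c["image"]);print(n,-c["R"].T@c["t"])
    for th in("honing_machine","gear_knob","shield_bar","rocker_front","gouge_20","wax_tin","strop"):
        for r in masks_of(n,th)[:1]:
            p=pts(c,r["region"])
            if len(p): print(th,round(r["p"],2),r["bbox"],len(p),np.median(p,0).round(3),np.percentile(p,3,axis=0).round(3),np.percentile(p,97,axis=0).round(3))
    cv2.imwrite(f"pics/{n}1.png",c["image"])
E
```

```text
[ 0.25963741 -0.56786163  0.21771869] [-1.79908309e+02 -1.73006879e-03  2.45672209e+01] 0.0
scene [-0.45734873  0.63420901  0.97393703]
honing_machine 0.71 [175.9, 189.4, 159.0, 114.8] 9613 [0.547 0.13  0.117] [ 0.506 -0.048  0.016] [0.642 0.275 0.25 ]
gear_knob 0.62 [257.0, 196.9, 13.5, 25.3] 168 [0.55  0.119 0.235] [0.538 0.104 0.178] [0.578 0.129 0.254]
shield_bar 0.69 [182.6, 204.4, 57.7, 19.3] 450 [0.528 0.251 0.269] [0.518 0.131 0.002] [0.892 0.305 0.28 ]
rocker_front 0.68 [286.0, 193.4, 15.8, 11.6] 102 [0.591 0.008 0.198] [ 0.565 -0.006  0.193] [0.612 0.021 0.207]
gouge_20 0.79 [276.7, 272.2, 73.9, 48.5] 489 [0.402 0.106 0.021] [ 0.384 -0.07   0.004] [0.454 0.17  0.031]
wax_tin 0.95 [329.9, 233.4, 26.2, 19.3] 410 [ 0.546 -0.135  0.025] [ 0.521 -0.172  0.001] [ 0.587 -0.11   0.03 ]
strop 0.91 [126.9, 291.1, 84.1, 55.8] 1433 [0.543 0.41  0.012] [0.414 0.349 0.002] [0.654 0.465 0.016]
top [0.33487706 0.09848094 1.29843157]
honing_machine 0.76 [185.3, 160.1, 146.2, 82.7] 8008 [0.571 0.121 0.161] [ 0.511 -0.056  0.018] [0.681 0.292 0.27 ]
gear_knob 0.43 [260.5, 200.2, 6.8, 10.7] 98 [0.552 0.116 0.251] [0.54  0.104 0.195] [0.579 0.127 0.257]
shield_bar 0.88 [187.9, 177.6, 48.0, 40.4] 1559 [0.575 0.25  0.247] [0.524 0.199 0.215] [0.63  0.301 0.279]
rocker_front 0.63 [296.8, 184.9, 12.8, 20.4] 156 [0.594 0.007 0.199] [ 0.569 -0.005  0.195] [0.616 0.018 0.208]
gouge_20 0.8 [249.0, 246.2, 80.8, 28.2] 569 [0.419 0.071 0.019] [ 0.39  -0.081  0.003] [0.46  0.162 0.031]
wax_tin 0.58 [336.5, 206.3, 19.7, 18.6] 365 [ 0.556 -0.144  0.026] [ 0.528 -0.173  0.021] [ 0.585 -0.116  0.031]
strop 0.78 [149.1, 185.0, 42.9, 84.7] 1178 [0.558 0.41  0.012] [0.421 0.349 0.004] [0.662 0.462 0.017]
```

View pics/scene1.png

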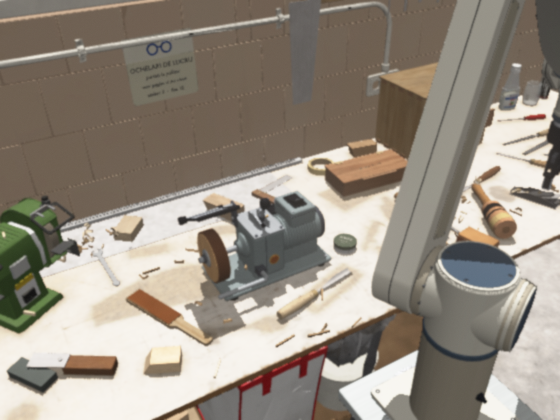

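View pics/top1.png

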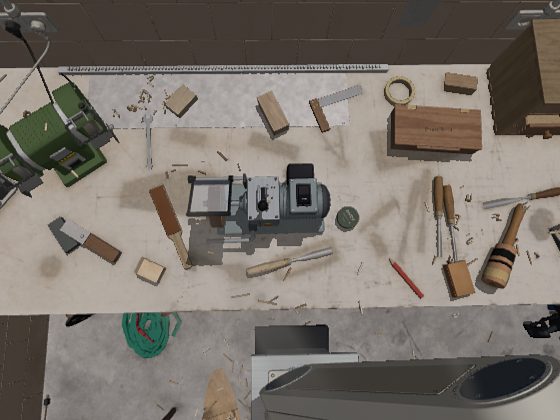

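The scene shows the machine nearly square to the world: wheel and shield at about (210,195), lever knob at (263,207) and rocker at (305,196) in the top view. The gouge, tin and strop lie clear of it. The depth points agree with the given sizes, so the origin is about (0.591, 0.107) at a yaw near 0.5°. The shield bar is at z ≈ 0.27. I'll close the fingers, lift and go to above the bar.

Emit:
send_rows([
  [255,0,0,-50,0],
  [255,0,0,-100,0],
  [255,0,0,-150,0],
  [255,575,-638,-150,24.57],
  [255,575,-638,-150,24.57],
  [255,575,-638,-150,24.57],
  [255,575,-638,-150,24.57],
  [255,575,-638,-150,24.57],
  [255,575,-638,-150,24.57],
  [255,575,-638,-150,24.57],
  [255,575,-638,-150,24.57],
  [255,575,-638,-150,24.57],
  [255,575,-638,-150,24.57],
  [255,575,-638,-150,24.57],
  [255,575,-638,-150,24.57],
  [255,575,-638,-150,24.57],
  [255,575,-638,-150,24.57],
  [255,575,-638,-150,24.57],
  [255,575,-638,-150,24.57],
  [255,575,-638,-150,24.57],
], force=40)

```text
t: 2.8
tool_pos: [0.5151, 0.2447, 0.3687]
ee_rot: [-180.0, -0.0, 0.0]
contact_force: [0.9, -0.3, -0.2]
finger_gap: 0.002
gripper_force: 0.0
```

Emit:
send_rows([
  [255,0,0,0,0],
  [255,0,0,0,0],
  [255,0,0,40,0],
  [255,0,0,60,0],
  [255,0,0,70,0],
  [255,0,0,80,0],
  [255,0,0,90,0],
  [255,0,0,95,0],
  [255,0,0,100,0],
  [255,0,0,100,0],
])

```text
t: 3.8
tool_pos: [0.5148, 0.2424, 0.2682]
ee_rot: [180.0, 0.0, -0.0]
contact_force: [0.1, 0.3, 0.3]
finger_gap: -0.002
gripper_force: 0.0
```

Run:
```python
from h import *
for n in("scene","top"):
    c=camera(n)
    for r in masks_of(n,"shield_bar")[:1]:
        p=pts(c,r["region"]);q=p[p[:,0]<p[:,0].min()+.02];print(r["p"],np.median(p,0),np.median(q,0),p.min(0))
    if n=="scene":cv2.imwrite("pics/s2.png",cv2.resize(c["image"][100:340,100:420],(800,600)))
```

```text
0.63 [0.53452456 0.26211605 0.26756792] [0.52101266 0.26047218 0.27518697] [ 0.50421383  0.0453153  -0.00448289]
0.59 [0.57799719 0.06356279 0.15181871] [0.49335714 0.15223417 0.06480255] [ 0.48485573 -0.0764244  -0.00254542]
```

View pics/s2.png

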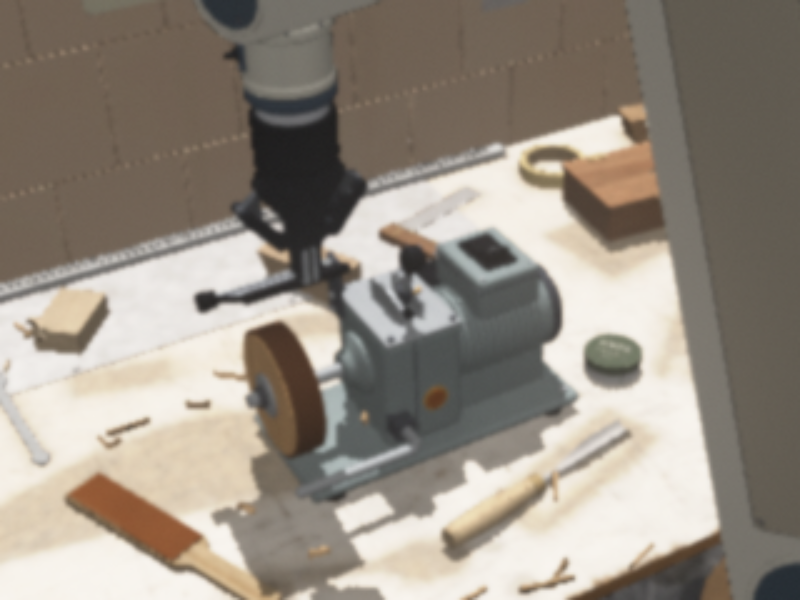

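The tip at z 0.26 feels no force, so it stands just in front of the bar. I'll lift, go 15 mm further on, and press down following the bar's arc.

Emit:
send_rows([
  [255,0,0,-30,0],
  [255,0,-6,-45,0],
  [255,16,-8,-45,0],
  [255,16,-8,-45,0],
  [255,16,-8,-30,0],
  [255,15,-8,-17,0],
  [255,11,-8,-5,0],
  [255,7,-8,5,0],
  [255,4,-8,15,0],
  [255,1,-8,25,0],
  [255,0,-8,36,0],
  [255,0,-8,47,0],
  [255,0,-8,56,0],
  [255,1,-8,65,0],
  [255,2,-8,73,0],
  [255,3,-8,80,0],
  [255,3,-8,80,0],
])

```text
t: 5.7
tool_pos: [0.5178, 0.2502, 0.1874]
ee_rot: [180.0, 0.1, -0.0]
contact_force: [-0.6, 0.9, -1.2]
finger_gap: 0.002
gripper_force: 0.0
```

Run:
```python
from h import *
c=camera("scene")
cv2.imwrite("pics/s3.png",cv2.resize(c["image"][140:320,140:380],(800,600)))
```

```text
(no output)
```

View pics/s3.png

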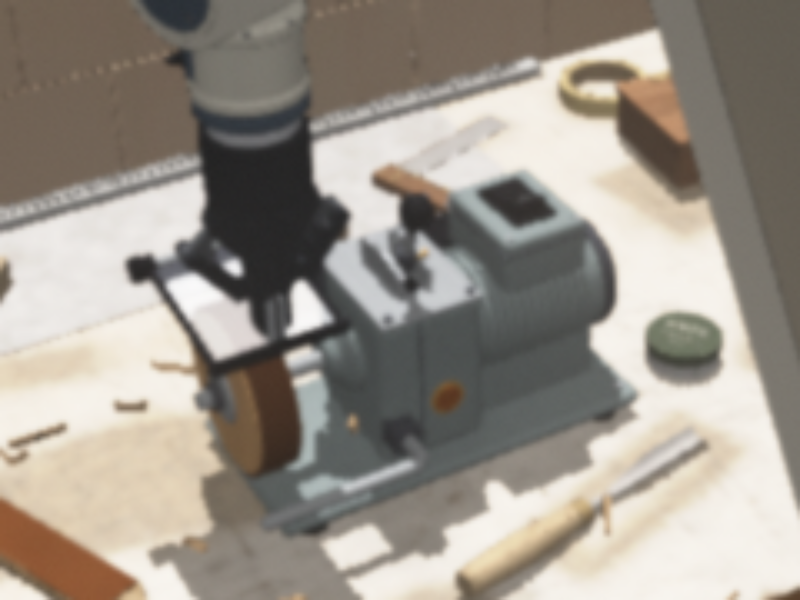

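The shield is now nearly down, with the tip just behind the bar. I'll press on to the stop and watch the force.

Emit:
send_rows([
  [255,0,0,4,0],
  [255,0,0,8,0],
  [255,0,0,11,0],
  [255,0,0,11,0],
])

```text
t: 6.15
tool_pos: [0.5177, 0.2504, 0.1772]
ee_rot: [180.0, 0.0, -0.0]
contact_force: [0.4, 0.3, -0.7]
finger_gap: -0.001
gripper_force: 0.0
```

Emit:
send_rows([
  [255,0,0,3,0],
  [255,0,0,6,0],
  [255,0,0,6,0],
])

```text
t: 6.45
tool_pos: [0.5177, 0.2504, 0.1711]
ee_rot: [180.0, 0.0, -0.0]
contact_force: [-0.3, 0.0, 0.0]
finger_gap: -0.002
gripper_force: 0.0
```

Run:
```python
from h import *
print(read_state()["contact_force"])
c=camera("scene")
cv2.imwrite("pics/s4.png",cv2.resize(c["image"][180:300,160:320],(800,600)))
```

```text
[-0.2619746   0.02024131  0.03592677]
```

View pics/s4.png

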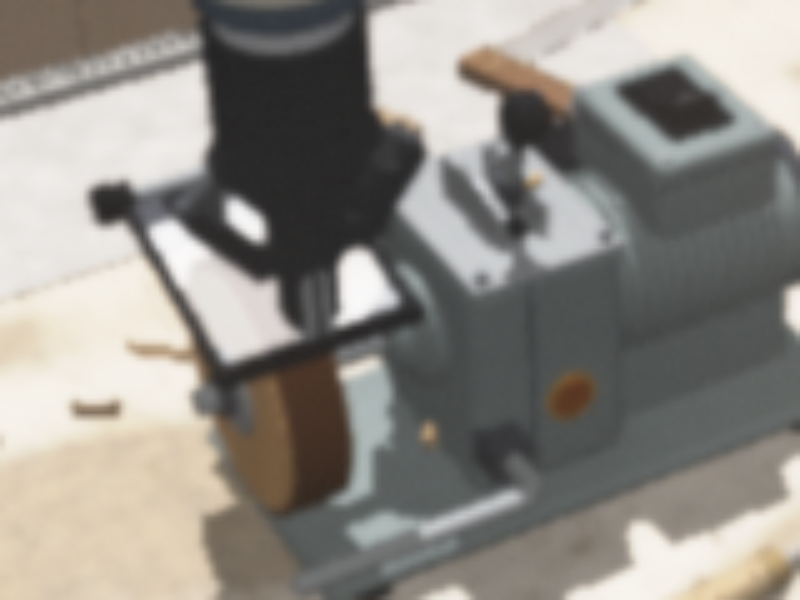

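Run:
```python
from h import *
for n in("scene","top"):
    c=camera(n); d=c["depth"]
    p=pts(c,np.ones_like(d,bool)&(d>0)); bgr=c["image"][d>0].astype(int)
    m=(bgr.max(1)<60)&(abs(p[:,0]-.52)<.035)&(abs(p[:,1]-.25)<.058)&(abs(p[:,2]-.18)<.03)
    q=p[m]
    for y in np.arange(.195,.31,.01):
        s=q[abs(q[:,1]-y)<.005]
        if len(s): f=s[s[:,0]<s[:,0].min()+.012];print(n,y.round(3),len(s),np.median(f,0).round(3),f[:,2].max().round(3),f[:,2].min().round(3))
```

```text
scene 0.195 3 [0.51  0.199 0.182] 0.183 0.182
scene 0.205 13 [0.508 0.204 0.182] 0.186 0.178
scene 0.215 12 [0.507 0.215 0.181] 0.183 0.178
scene 0.225 9 [0.508 0.224 0.181] 0.185 0.178
scene 0.235 11 [0.507 0.235 0.182] 0.185 0.177
scene 0.245 10 [0.507 0.246 0.181] 0.184 0.177
scene 0.255 17 [0.507 0.255 0.181] 0.19 0.176
scene 0.265 22 [0.509 0.263 0.185] 0.21 0.174
scene 0.275 13 [0.507 0.272 0.183] 0.184 0.177
scene 0.285 14 [0.507 0.285 0.181] 0.187 0.177
scene 0.295 13 [0.508 0.296 0.18 ] 0.184 0.174
scene 0.305 10 [0.508 0.302 0.182] 0.185 0.177
top 0.195 3 [0.552 0.199 0.188] 0.192 0.186
top 0.205 2 [0.553 0.201 0.191] 0.192 0.19
top 0.295 1 [0.508 0.299 0.181] 0.181 0.181
top 0.305 3 [0.51  0.302 0.183] 0.184 0.178
```

The bar surface is still at (0.507, z 0.181), about 11 mm above fully lowered, and the tip has slipped behind it. I'll lift, step forward onto the bar and press.

Emit:
send_rows([
  [255,0,0,-20,0],
  [255,0,0,-40,0],
  [255,-5,0,-40,0],
  [255,-5,0,-40,0],
  [255,-5,0,-28,0],
  [255,-5,0,-20,0],
  [255,-4,0,-16,0],
  [255,-4,0,-13,0],
  [255,-4,0,-10,0],
  [255,-4,0,-8,0],
  [255,-4,0,-8,0],
])

```text
t: 7.7
tool_pos: [0.5138, 0.2504, 0.1793]
ee_rot: [180.0, 0.0, -0.0]
contact_force: [-0.3, 0.0, -0.2]
finger_gap: 0.0
gripper_force: 0.0
```

```bash
cat > bar.py <<'E'
from h import *
c=camera("scene"); d=c["depth"]
p=pts(c,d>0); bgr=c["image"][d>0].astype(int)
m=(bgr.max(1)<60)&(abs(p[:,0]-.52)<.035)&(abs(p[:,1]-.25)<.058)&(abs(p[:,2]-.18)<.03)
q=p[m]
for y in np.arange(.205,.31,.01):
    s=q[abs(q[:,1]-y)<.005]
    if len(s): f=s[s[:,0]<s[:,0].min()+.012];print(y.round(3),len(s),np.median(f,0).round(3))
cv2.imwrite("pics/s5.png",cv2.resize(c["image"][180:300,160:320],(800,600)))
E
python3 bar.py
```

```text
0.205 16 [0.508 0.203 0.182]
0.215 12 [0.508 0.215 0.18 ]
0.225 9 [0.507 0.224 0.182]
0.235 11 [0.506 0.235 0.182]
0.245 12 [0.508 0.246 0.181]
0.255 20 [0.507 0.256 0.181]
0.265 17 [0.507 0.264 0.182]
0.275 10 [0.506 0.274 0.181]
0.285 10 [0.508 0.283 0.182]
0.295 14 [0.506 0.295 0.182]
0.305 10 [0.508 0.302 0.182]
```

View pics/s5.png

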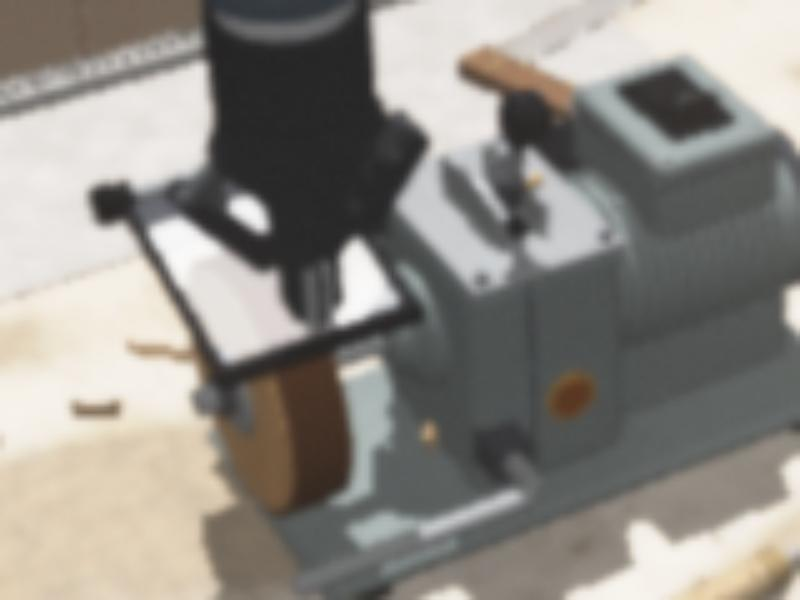

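The bar hasn't moved. The tip looks to be right above or against it, so I'll go on down slowly from slightly further forward.

Emit:
send_rows([
  [255,0,0,-15,0],
  [255,-5,0,-15,0],
  [255,-5,0,-8,0],
  [255,-5,0,-2,0],
  [255,-5,0,2,0],
  [255,-5,0,2,0],
])

```text
t: 8.35
tool_pos: [0.5082, 0.2501, 0.1761]
ee_rot: [179.9, 0.1, -0.0]
contact_force: [-1.2, 0.8, -0.3]
finger_gap: 0.003
gripper_force: 0.0
```

```bash
python3 bar.py
```

```text
0.205 14 [0.508 0.204 0.182]
0.215 11 [0.507 0.215 0.181]
0.225 10 [0.508 0.224 0.181]
0.235 10 [0.507 0.235 0.181]
0.245 9 [0.505 0.247 0.182]
0.255 13 [0.505 0.257 0.18 ]
0.265 21 [0.506 0.264 0.181]
0.275 11 [0.507 0.275 0.18 ]
0.285 10 [0.507 0.286 0.181]
0.295 14 [0.507 0.295 0.18 ]
0.305 9 [0.508 0.302 0.182]
```

View pics/s5.png

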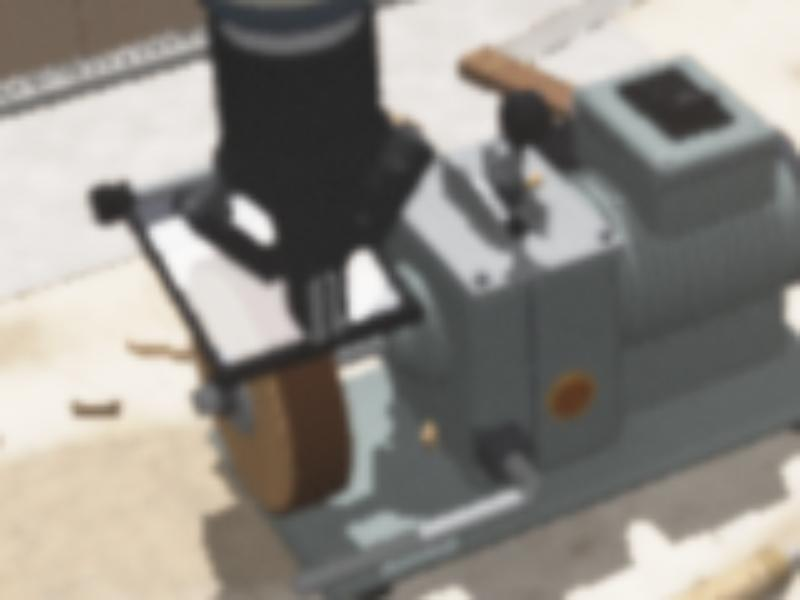

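Emit:
send_rows([
  [255,0,0,2,0],
  [255,0,0,4,0],
  [255,0,0,6,0],
  [255,0,0,6,0],
])

```text
t: 8.8
tool_pos: [0.5087, 0.2504, 0.1712]
ee_rot: [180.0, 0.0, -0.0]
contact_force: [-0.6, 1.1, 0.7]
finger_gap: -0.002
gripper_force: 0.0
```

```bash
python3 bar.py|sed -n '1,2p;5,6p;9,11p'; python3 -c "
from h import *
s=read_state();print(s['tool_pos'],s['contact_force'],s['joint_torque'])"
```

```text
0.205 13 [0.508 0.204 0.181]
0.215 12 [0.507 0.216 0.181]
0.245 2 [0.507 0.247 0.177]
0.255 12 [0.504 0.259 0.185]
0.285 12 [0.506 0.285 0.181]
0.295 13 [0.507 0.296 0.181]
0.305 10 [0.507 0.302 0.183]
[0.50880887 0.25037547 0.17137829] [-0.32084232  0.11761809 -0.22844258] [-3.46533830e-03 -5.08418798e+01 -2.48829174e+01  3.72391662e-05
 -1.44200865e-02  7.19669657e-06]
```

Run:
```python
from h import *
for n in("scene","wrist"):
    c=camera(n); d=c["depth"]; im=c["image"]
    if n=="scene":
        K=c["camera_matrix"]
        for X in([.4975,.2504,.163],[.4975,.2504,.183],[.511,.25,.183],[.511,.195,.177],[.511,.305,.177]):
            q=K@(c["R"]@np.array(X)+c["t"]);print(X,(q[:2]/q[2]).round(1))
        p=pts(c,d>0);m=(abs(p[:,1]-.25)<.02)&(abs(p[:,0]-.505)<.03)&(p[:,2]<.26)&(p[:,2]>.14)
        uv=np.argwhere(d>0)[m]
        for a,b,g in list(zip(uv,p[m],im[d>0][m])):
            if abs(a[1]-223)<=1: print(a,b.round(3),g)
    a=cv2.resize(im[225:270,195:255],(400,300),interpolation=0) if n=="scene" else cv2.resize(im,(400,300))
    cv2.imwrite(f"pics/t_{n}.png",a)
cv2.imwrite("pics/t.png",np.hstack([cv2.imread("pics/t_scene.png"),cv2.imread("pics/t_wrist.png")]))
```

```text
[0.4975, 0.2504, 0.163] [226.3 256.8]
[0.4975, 0.2504, 0.183] [225.7 250.2]
[0.511, 0.25, 0.183] [223.5 247.2]
[0.511, 0.195, 0.177] [244.2 242.1]
[0.511, 0.305, 0.177] [202.4 256.5]
[224 222] [0.499 0.253 0.259] [41 41 41]
[224 223] [0.509 0.247 0.251] [41 42 42]
[224 224] [0.502 0.247 0.255] [42 41 42]
[225 222] [0.516 0.247 0.244] [42 42 43]
[225 223] [0.508 0.247 0.249] [40 41 42]
[225 224] [0.504 0.247 0.251] [42 42 41]
[226 223] [0.517 0.244 0.239] [42 42 43]
[226 224] [0.5   0.249 0.251] [41 41 42]
[227 223] [0.515 0.245 0.238] [42 41 42]
[227 224] [0.5   0.248 0.248] [41 41 41]
[228 222] [0.488 0.259 0.257] [41 40 41]
[228 223] [0.518 0.244 0.233] [42 42 43]
[228 224] [0.513 0.244 0.236] [43 43 43]
[229 222] [0.49  0.258 0.252] [41 40 41]
[229 223] [0.51  0.248 0.236] [41 41 42]
[229 224] [0.51  0.245 0.235] [42 41 42]
[230 222] [0.494 0.257 0.247] [40 41 42]
[230 223] [0.51  0.248 0.234] [40 39 41]
[230 224] [0.508 0.246 0.234] [42 41 42]
[231 222] [0.496 0.256 0.243] [43 43 43]
[231 223] [0.508 0.249 0.232] [42 42 43]
[231 224] [0.503 0.248 0.235] [41 41 42]
[232 222] [0.5 
[... 2400 characters left out ...]
60]
[252 222] [0.534 0.246 0.151] [39 48 63]
[252 223] [0.534 0.243 0.15 ] [40 50 68]
[253 223] [0.53  0.245 0.151] [41 54 75]
[253 224] [0.532 0.242 0.148] [40 54 75]
[254 222] [0.529 0.248 0.149] [41 54 75]
[254 223] [0.535 0.243 0.143] [41 54 76]
[254 224] [0.53  0.243 0.146] [41 54 75]
[255 222] [0.535 0.246 0.141] [41 54 75]
[255 223] [0.531 0.245 0.144] [40 54 75]
[255 224] [0.529 0.243 0.144] [41 54 75]
[256 222] [0.526 0.25  0.145] [40 52 74]
[256 223] [0.525 0.248 0.145] [40 52 74]
[256 224] [0.528 0.244 0.142] [40 53 74]
[257 222] [0.526 0.25  0.143] [40 52 73]
[257 223] [0.528 0.247 0.14 ] [40 52 74]
[257 224] [0.526 0.245 0.141] [39 52 73]
[258 222] [0.524 0.251 0.141] [39 51 73]
```

View pics/t.png

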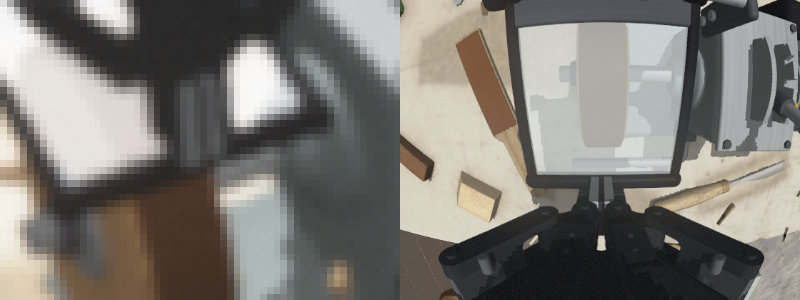

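The tip in the picture ends at row 249, which is z ≈ 0.185. So the shut fingertips sit about 13 mm above the height I assumed, just touching the bar. I'll keep pressing down.

Emit:
send_rows([
  [255,1,0,3,0],
  [255,2,0,6,0],
  [255,3,0,8,0],
  [255,3,0,10,0],
  [255,3,0,10,0],
])

```text
t: 9.45
tool_pos: [0.5121, 0.2504, 0.1613]
ee_rot: [180.0, -0.0, -0.0]
contact_force: [0.9, -0.3, -0.3]
finger_gap: 0.003
gripper_force: 0.0
```

```bash
python3 bar.py|sed -n '1,2p;5,6p;9,11p'
```

```text
0.205 16 [0.511 0.206 0.172]
0.215 10 [0.51  0.216 0.171]
0.245 6 [0.508 0.244 0.171]
0.255 13 [0.506 0.258 0.185]
0.285 10 [0.51  0.285 0.171]
0.295 15 [0.51  0.296 0.171]
0.305 7 [0.512 0.302 0.172]
```

The bar follows now. A few more millimetres to reach the stop.

Emit:
send_rows([
  [255,0,0,2,0],
  [255,0,0,4,0],
  [255,0,0,4,0],
])

```text
t: 9.8
tool_pos: [0.5125, 0.2506, 0.1582]
ee_rot: [-180.0, -0.1, 0.0]
contact_force: [0.9, 0.5, 4.0]
finger_gap: -0.003
gripper_force: 2.6
```

Emit:
send_rows([
  [255,0,0,1,0],
  [255,0,0,2,0],
  [255,0,0,3,0],
  [255,0,0,3,0],
])

```text
t: 10.2
tool_pos: [0.5127, 0.2507, 0.1575]
ee_rot: [-180.0, -0.1, 0.0]
contact_force: [-7.0, -3.9, 24.8]
finger_gap: 0.0
gripper_force: 12.5
```

```bash
python3 bar.py|sed -n '1,2p;5,6p;9,11p'
```

```text
0.205 14 [0.511 0.205 0.168]
0.215 14 [0.511 0.214 0.168]
0.245 3 [0.507 0.241 0.178]
0.255 10 [0.507 0.259 0.174]
0.285 12 [0.511 0.285 0.168]
0.295 15 [0.511 0.295 0.167]
0.305 11 [0.51  0.302 0.17 ]
```

The shield is at its stop: 25 N at TCP z 0.158 and the bar top at 0.171. That also fixes the tip at TCP z + 13 mm. Next I'll lift and set down in front of the knob.

Emit:
send_rows([
  [255,0,0,-30,0],
  [255,0,0,-80,0],
  [255,0,0,-130,0],
  [255,0,40,-146,0],
  [255,0,90,-146,0],
  [255,0,134,-146,0],
  [255,0,134,-146,0],
  [255,2,134,-110,0],
  [255,2,134,-70,0],
  [255,2,134,-58,0],
  [255,2,134,-58,0],
  [255,2,134,-58,0],
])

```text
t: 11.45
tool_pos: [0.5146, 0.117, 0.2135]
ee_rot: [-180.0, -0.1, 0.0]
contact_force: [-0.3, -0.1, 0.5]
finger_gap: 0.001
gripper_force: 0.0
```

```bash
python3 bar.py|sed -n '1,2p;9,11p'
python3 - <<'E'
from h import *
c=camera("scene")
for r in masks_of("scene","gear_knob")[:1]:
    p=pts(c,r["region"]);p=p[p[:,2]>.215];print(r["p"],np.median(p,0).round(3))
w=camera("wrist")["image"]
a=cv2.resize(c["image"][170:290,180:340],(400,300))
cv2.imwrite("pics/g.png",np.hstack([a,cv2.resize(w,(400,300))]))
E
```

```text
0.205 13 [0.511 0.205 0.168]
0.215 13 [0.512 0.216 0.167]
0.285 9 [0.511 0.286 0.168]
0.295 13 [0.51  0.295 0.168]
0.305 6 [0.51  0.302 0.17 ]
0.63 [0.55  0.122 0.23 ]
```

View pics/g.png

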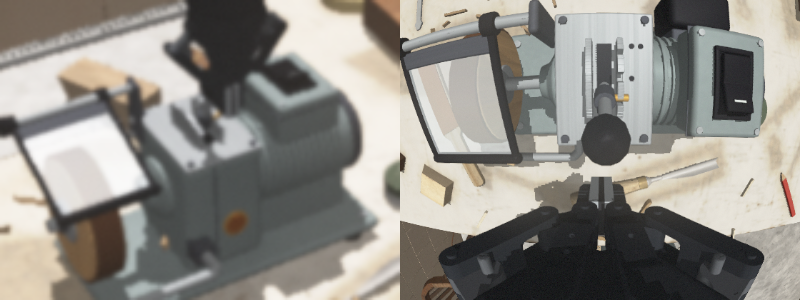

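The shield stays down. The fingers stand square in front of the knob, which is at (605,140) in the wrist half of the picture. Now I'll push it back.

Emit:
send_rows([
  [255,8,0,0,0],
  [255,14,0,0,0],
  [255,20,0,0,0],
  [255,26,0,0,0],
  [255,32,0,0,0],
  [255,38,0,0,0],
  [255,44,0,0,0],
  [255,50,0,0,0],
  [255,56,0,0,0],
  [255,62,0,0,0],
  [255,68,0,0,0],
  [255,74,0,0,0],
  [255,78,0,0,0],
  [255,82,0,0,0],
  [255,82,0,0,0],
])

```text
t: 13.15
tool_pos: [0.5966, 0.1164, 0.2125]
ee_rot: [-180.0, -0.0, -0.0]
contact_force: [0.5, -0.4, 0.2]
finger_gap: 0.0
gripper_force: 0.0
```

```bash
cat > k.py <<'E'
from h import *
for n in("scene","top"):
    c=camera(n)
    for r in masks_of(n,"gear_knob")[:1]:
        p=pts(c,r["region"]);p=p[p[:,2]>.215];print(r["p"],np.median(p,0).round(3))
E
python3 k.py
```

```text
0.4 [nan nan nan]
0.68 [0.494 0.159 0.627]
  return _methods._mean(a, axis=axis, dtype=dtype,
  ret = um.true_divide(
```

Emit:
send_rows([
  [255,2,0,0,0],
  [255,4,0,0,0],
  [255,6,0,0,0],
  [255,6,0,0,0],
])

```text
t: 13.75
tool_pos: [0.6018, 0.1165, 0.2124]
ee_rot: [-180.0, 0.0, -0.0]
contact_force: [-1.2, -0.3, 0.5]
finger_gap: 0.001
gripper_force: 0.4
```

Emit:
send_rows([
  [255,1,0,0,0],
  [255,2,0,0,0],
  [255,2,0,0,0],
])

```text
t: 14.05
tool_pos: [0.6022, 0.1164, 0.2124]
ee_rot: [180.0, 0.2, -0.0]
contact_force: [-7.7, 0.0, 4.5]
finger_gap: -0.001
gripper_force: 3.9
```

The lever is at its stop: −8 N and no further travel. I'll back off, rise and move over the front half of the rocker.

Emit:
send_rows([
  [255,-18,0,0,0],
  [255,-18,0,-40,0],
  [255,-18,0,-80,0],
  [255,-30,45,-80,0],
  [255,-34,90,-80,0],
  [255,-34,109,-80,0],
  [255,-34,109,-80,0],
  [255,-34,109,-40,0],
  [255,-34,109,-10,0],
  [255,-34,109,-10,0],
  [255,-34,109,-10,0],
])

```text
t: 15.15
tool_pos: [0.5702, 0.0081, 0.2228]
ee_rot: [-180.0, 0.0, 0.0]
contact_force: [0.2, 0.9, 0.4]
finger_gap: 0.001
gripper_force: 0.0
```

```bash
python3 k.py; python3 bar.py|sed -n '1,2p;9,11p'
python3 - <<'E'
from h import *
c=camera("scene");w=camera("wrist")["image"]
a=cv2.resize(c["image"][170:290,180:340],(400,300))
cv2.imwrite("pics/r.png",np.hstack([a,cv2.resize(w,(400,300))]))
E
```

```text
0.74 [0.616 0.12  0.243]
0.5 [0.624 0.116 0.251]
0.205 12 [0.512 0.204 0.169]
0.215 13 [0.511 0.215 0.169]
0.285 11 [0.511 0.286 0.169]
0.295 14 [0.51  0.296 0.168]
0.305 5 [0.509 0.302 0.17 ]
```

View pics/r.png

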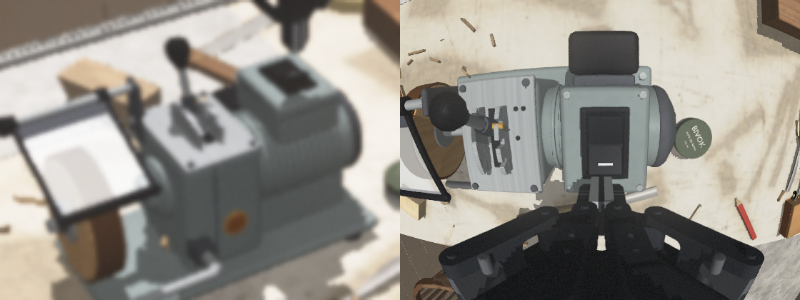

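The knob has moved 72 mm back to fast, the shield is still down, and the tip is over the front half of the rocker at (605,165) in the wrist half. I'll press.

Emit:
send_rows([
  [255,2,0,14,0],
  [255,2,0,24,0],
  [255,2,0,28,0],
  [255,2,0,31,0],
  [255,2,0,34,0],
  [255,2,0,36,0],
  [255,2,0,37,0],
  [255,2,0,37,0],
])

```text
t: 16.3
tool_pos: [0.572, 0.0074, 0.1854]
ee_rot: [-180.0, -0.0, -0.0]
contact_force: [0.0, -0.7, 0.2]
finger_gap: 0.004
gripper_force: 0.0
```

Emit:
send_rows([
  [255,0,0,1,0],
  [255,0,0,2,0],
  [255,0,0,2,0],
])

```text
t: 16.6
tool_pos: [0.5722, 0.0075, 0.1847]
ee_rot: [180.0, -0.1, 0.0]
contact_force: [-3.3, 0.3, 7.9]
finger_gap: -0.0
gripper_force: 4.1
```

Emit:
send_rows([
  [255,0,0,-20,0],
  [255,0,0,-60,0],
  [255,-40,20,-110,0],
  [255,-90,30,-150,0],
  [255,-130,30,-150,0],
  [255,-130,30,-150,0],
  [255,-130,30,-150,0],
])

```text
t: 17.3
tool_pos: [0.4405, -0.0228, 0.335]
ee_rot: [180.0, -0.2, -0.0]
contact_force: [0.7, -0.0, -0.5]
finger_gap: -0.001
gripper_force: 0.0
```

```bash
python3 k.py; python3 bar.py|sed -n '1,2p;9,11p'
python3 - <<'E'
from h import *
for n in ("scene","top"):
    c=camera(n)
    for r in masks_of(n,"rocker_front")[:1]:
        p=pts(c,r["region"])
        for a,b in((.566,.58),(.585,.598),(.602,.618)):
            q=p[(p[:,0]>a)&(p[:,0]<b)];print(n,r["p"],a,len(q),np.median(q,0).round(4))
    for t in("gouge_20","wax_tin","strop"):
        for r in masks_of(n,t)[:1]: print(t,np.median(pts(c,r["region"]),0).round(3))
E
```

```text
0.75 [0.616 0.12  0.244]
0.67 [0.624 0.116 0.25 ]
0.205 14 [0.512 0.205 0.168]
0.215 11 [0.511 0.215 0.167]
0.285 11 [0.511 0.284 0.169]
0.295 14 [0.51  0.295 0.168]
0.305 7 [0.512 0.302 0.17 ]
scene 0.59 0.566 41 [0.5719 0.0066 0.1967]
scene 0.59 0.585 42 [0.5919 0.0086 0.1984]
scene 0.59 0.602 36 [0.6067 0.0095 0.2029]
gouge_20 [0.407 0.089 0.019]
wax_tin [ 0.546 -0.136  0.025]
strop [0.545 0.411 0.012]
top 0.71 0.566 39 [0.5716 0.0099 0.1978]
top 0.71 0.585 49 [0.5913 0.007  0.1983]
top 0.71 0.602 50 [0.6091 0.0055 0.2036]
gouge_20 [0.413 0.097 0.023]
wax_tin [0.593 0.007 0.199]
strop [0.561 0.411 0.012]
```

The rocker's front half is level at z 0.197 with its back half raised, the knob is at fast, and the shield is down. I never went near the loose items, and the last readings show them in place apart from mask noise. Handing in.

```bash
python3 -c "
from rig import *
print(finish_job())"
```

```text
the job is handed in; nothing more can be done
None
```

The honing machine is handed in set to run fast: shield fully down, then gear lever at the fast stop, then rocker pressed on and staying on, in 17 s of the 48 allowed, with the gouge, tin and strop left alone.

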